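Tip the tins to find the half-full one and slide it to the placemat

TASK

The three closed tins on the worktop look alike, but one is full of chocolate tablets, one is half full and one is empty. Without opening them, work from left to right as the robot sees them: tip each tin a little on its edge to feel how full it is and let it settle back before the next; never tip one far or knock it over. Then slide the half-full one, the one already in use, wholly onto the small placemat ready to pour from, leaving the other two tins standing where they were and the jar and the tumbler undisturbed.

Things in the scene. Friction and masses are not known exactly. Their poses are not given: they have to be found in the camera images.
- tin_left: Opaque steel lever-lid tin on the robot's left (+y); the three look alike. Round, 100 mm across, 135 mm tall, wall 4 mm, lid pressed in, its top 10 mm below the rim: an open recess 90 mm across, with a 2.5 mm high ring of 72 mm diameter on the lid. Loose, too wide to grip across. Origin: centre of the underside, z up its axis.
- tin_mid: The same tin, in the middle, farthest off. Tin and contents weigh about 0.92 kg full, 0.52 kg half full, 0.14 kg empty (within 10 percent); which is which changes every time and cannot be seen. Friction on the worktop is 0.5 to 0.72. The level push at the rim that just tips a tin is about 0.37 of its weight, less as it leans.
- tin_right: The same tin, on the robot's right (-y). Pushed near the top, such as outwards against the rim from inside the recess, a tin tips on its far bottom edge and settles back if let down slowly; it topples beyond about 0.6 rad. Pushed below about 65 mm height, best with two fingers astride its side, it slides upright.
- placemat: A thin square placemat, 160 x 160 mm, 1 mm thick, blue with a grey inner field, fixed flat on the worktop between the jar and the tumbler; its edge does not hinder a sliding tin. Origin: its centre, x and y along its sides.
- jar: Bystander: a loose glass jar of green peppers with a steel lid, 73 mm across, 112 mm tall, 0.35 kg, beside the placemat. Origin: centre of the underside.
- tumbler: Bystander: a loose, light plastic tumbler, 76 mm across at the top, 112 mm tall, on the other side of the placemat. Origin: centre of the underside.
- plate: Bystander: a paper plate 180 mm across and 17 mm high, with two lime halves, a peeled onion and chopped coriander up to 65 mm above the worktop; stays put, behind the tins on one side. Origin: centre of the underside.
- bowl: Bystander: a steel mixing bowl 170 mm across, 78 mm tall; stays put, behind the tins on the other side. Origin: centre of the underside.
- table: The stone worktop, top surface at z = 0, fixed; 1.4 x 1.9 m.
Mind the look-alikes: they are no part of the job. Leave any purple look-alike of the tin_right alone. Leave any yellow look-alike of the tin_mid alone.

How it is judged:
By the outcome, as a careful person would: the job done as asked, in the order asked, and still so for the second after the job is handed in, with the robot touching nothing.
It also fails if it takes over 72 s, if anything falls off the work surface, if the arm or the gripper's body presses on something with over 40 N, if the wrist force passes 120 N, or if a joint passes its speed limit or range.

ROBOT

A 7-joint arm with a two-finger parallel gripper is mounted at the origin on the work surface. World frame = base frame: x ahead of the robot, y to its left, z up, the work surface at z = 0. Lengths are in mm, angles in rad, forces in N, time in s.
With the tool pointing down it reaches from about 400 to 875 mm from the base axis. Payload 4.4 kg.
Tool frame: the origin (TCP) lies midway between the tips of the shut fingers; the grasp point (between the pads) lies 19 mm behind it; z points along the fingers, y is the line along which they close (so a half turn about z gives the same grasp; the last joint's range is limited). The gripper opens to 85 mm and grips with 20 to 120 N. Pads are 22 mm wide; open, the fingers measure 114 mm over their backs; the gripper's body (76 mm by 85 mm) begins 54 mm behind the grasp point. The pads swing forward as they close: fully open they stand 13 mm farther back than shut.
Start: joints at [-1.333, 0.628, 0.038, 1.517, -0.027, 0.996, -0.02], TCP at [194.422, 620.256, 231.313] pointing down, gripper open.
Joint ranges: [-3.06, 3.06], [-0.37, 2.12], [-1.25, 1.32], [0.18, 2.47], [-1.1, 4.24], [0.23, 1.98], [-2.94, 2.94]. Speed limits (rad/s): [2.57, 2.57, 3.14, 3.14, 3.14, 3.14, 3.14].

INTERFACE

Orientations are given as [roll, pitch, yaw] about the fixed x, y, z axes, in that order (R = Rz(yaw) Ry(pitch) Rx(roll)).
In Python, from cell import read_state, get_image, finish_job gives the robot as it stands.
- The arm moves only by the tool send_rows, never from a script. Its argument "series" is a list of rows, each an object of numbers: "ax", "ay", "az": the turn, a rotation vector about the tool's x, y, z in rad; "dx", "dy", "dz": the shift along the tool's x, y, z in cm; "hand": the closure, from 0 (fully open) to 1 (shut). In form: [{"ax": .., "ay": .., "az": .., "dx": .., "dy": .., "dz": .., "hand": ..}, ...]. A call has 1 to 10 rows; each row is the pose to reach, as a shift and turn from the pose commanded when the call began, along the tool's axes at that moment; what a row does not reach only later rows make up. A row lasts 1/10 s, in which the tool goes at most 50 mm and 8.59 degrees, less where a joint would pass 70% of its speed; a pose out of reach is approached as far as the arm can. A call with a gripper value outside its range is refused whole. The fingers move at their own pace and stop on an object; the grip force is fixed at half the most. Time passes only in rows, so rows that repeat a pose let the fingers close. It gives the time, the measured TCP pose, the force, the opening and the grip force at its end, in the units of the state.
- read_state(): the state, without advancing time (a new reading comes with each control period).
- get_image(name): name is "scene" or "top" or "wrist"; returns a dict with "pixels" (480x640x3 uint8, red, green, blue), "mtx" (3x3 intrinsics, pixels), "k1" (the pictures are not rectified: a ray, as slopes to the right and down, at radius r is drawn at 1 + k1 r^2 times it, then the intrinsics apply), "R" (3x3) and "t" (3): a world point X has camera coordinates R X + t. Camera axes: x right, y down, z forward; pixel columns grow to the right and rows downward; lengths in mm; the calibration is good to about 2 mm. A picture is of the moment at which its call begins. There is no depth.
- finish_job(): hands the job in; it is judged then, once.
The state is a dict: "clock": time; "qpos": joint angles; "qd": joint speeds; "tau": joint torques, N m; "eef_pos": TCP position; "tool_rot": TCP orientation; "force": force on the tool from outside, world axes, zero at the start; "torque": the same for the moment, N m; "width": finger opening in mm; "gripper_force": force on a finger pad.
Only numpy, scipy, OpenCV 4.12 (cv2) and the standard library are available. Lean on these libraries where they do the work, as an engineer would, in place of code of your own. Each camera call takes 0.05 s, during which the arm holds its last target. There are 200 camera calls.

## Working session

There is one attempt and no reset: what is moved stays moved. The work goes in short steps, Python scripts to look and compute and a tool call to move; the robot and the scene stay as the last step left them, time stands still between calls to the robot, and variables do not carry over. Pictures are saved under pics/ and viewed, at most 10 in all, crops included, and the job is handed in when it is done.

Besides the shell and the picture viewer there is one more tool, called as a command line: name --argument value ..., lists and objects as JSON in quotes. send_rows: Moves the arm, as the interface text tells. Its arguments: {"type":"object","properties":{"series":{"type":"array","items":{"type":"object","properties":{"ax":{"type":"number"},"ay":{"type":"number"},"az":{"type":"number"},"dx":{"type":"number"},"dy":{"type":"number"},"dz":{"type":"number"},"hand":{"type":"number"}}}}},"required":["series"]}

```bash
ls; mkdir -p pics
cat > h.py <<'E'
import numpy as np, cv2
from cell import read_state, get_image, finish_job
def save(name,fn):
    im=get_image(name); cv2.imwrite(fn,cv2.cvtColor(im["pixels"],cv2.COLOR_RGB2BGR)); np.save(fn+'.npy',im,allow_pickle=True); return im
def load(fn): return np.load(fn+'.npy',allow_pickle=True).item()
def ray(im,u,v):
    K=np.array(im["mtx"]);p=np.array([(u-K[0,2])/K[0,0],(v-K[1,2])/K[1,1]])
    s=p.copy()
    for _ in range(30): s=p/(1+im["k1"]*(s@s))
    R=np.array(im["R"]);t=np.array(im["t"]).ravel()
    d=R.T@np.array([s[0],s[1],1]); return -R.T@t,d
def atz(im,u,v,z):
    c,d=ray(im,u,v); return c+d*(z-c[2])/d[2]
def tri(a,b):
    A=np.zeros((3,3));y=np.zeros(3)
    for im,u,v in (a,b):
        c,d=ray(im,u,v);d=d/np.linalg.norm(d);P=np.eye(3)-np.outer(d,d);A+=P;y+=P@c
    return np.linalg.solve(A,y)
def proj(im,X):
    K=np.array(im["mtx"]);x=np.array(im["R"])@X+np.array(im["t"]).ravel();s=x[:2]/x[2];s=s*(1+im["k1"]*(s@s))
    return K[0,0]*s[0]+K[0,2],K[1,1]*s[1]+K[1,2]
E
python3 - <<'E'
from h import *
for n in("scene","top"):
    im=save(n,f"pics/{n}0.png"); print(n,-np.array(im["R"]).T@np.array(im["t"]).ravel(),im["k1"])
print(read_state())
E
```

```text
pics
scene [1308.06473054   20.5238987  1256.18050966] 0.04956168125317392
top [ 500.24943088 -108.38661716 1779.82559778] -0.05016065152430111
{'clock': 0.1, 'qpos': array([-1.33282073,  0.62926701,  0.03844765,  1.51824652, -0.0269908 ,
        0.9962982 , -0.0200134 ]), 'qd': array([ 0.00051173, -0.00121295,  0.00242369, -0.00363983,  0.00010984,
        0.00043577, -0.00016494]), 'tau': array([ 3.16828606e-03, -5.64534509e+01,  1.23075027e+00, -1.93973440e+01,
        1.13699469e-02,  5.44784241e-03, -1.93241442e-05]), 'eef_pos': array([194.24159707, 619.72303746, 230.47930027]), 'tool_rot': array([-3.13989185e+00,  2.68121348e-05,  2.83780683e+00]), 'force': array([0.40257769, 0.28708797, 0.37498302]), 'torque': array([-0.05946505, -0.0234257 , -0.01870505]), 'gripper_force': 0.0, 'width': 85.1755941183388}
```

View pics/scene0.png

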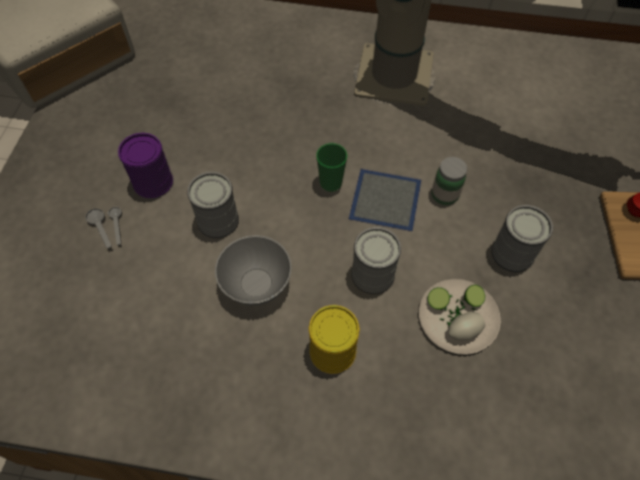

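View pics/top0.png

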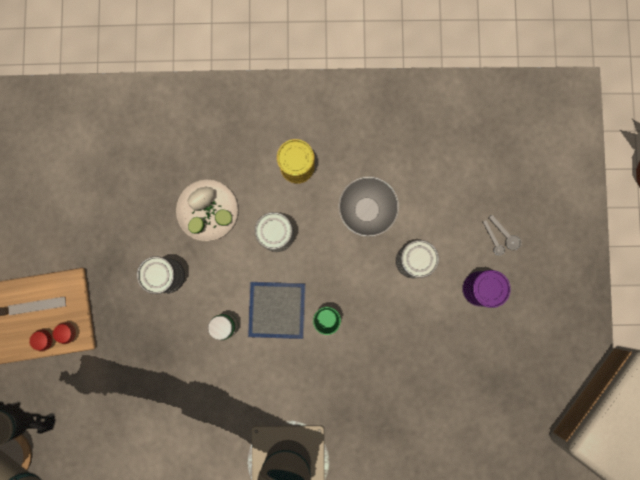

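The scene view shows the grey tins' lids at (527,224), (377,248) and (212,191). The top view shows them at (156,275), (274,231) and (419,259). The look-alikes in the top view are yellow at (296,158) and purple at (487,288). The mat is at (277,310), the jar at (220,327) and the tumbler at (327,320). I choose the three grey tins and will check them in an enlarged montage.

Run:
```python
from h import *
s=cv2.imread("pics/scene0.png");t=cv2.imread("pics/top0.png")
def c(im,u,v,h=33): return cv2.resize(im[v-h:v+h,u-h:u+h],(264,264),interpolation=cv2.INTER_CUBIC)
a=np.hstack([c(t,156,275),c(t,274,231),c(t,419,259)]);b=np.hstack([c(s,527,224),c(s,377,248),c(s,212,191)])
cv2.imwrite("pics/m1.png",np.vstack([a,b]))
T=load("pics/top0.png");S=load("pics/scene0.png")
for n,p,q in(("L",(156,275),(527,224)),("M",(274,231),(377,248)),("R",(419,259),(212,191)),("jar",(220,327),(452,168)),("tum",(327,320),(331.5,157))):
    print(n,tri((T,*p),(S,*q)).round(1),atz(T,*p,135).round(1),atz(S,*q,135).round(1))
for p in((249.5,283),(305,283),(303,337),(250,337)): print(atz(T,*p,0).round())
for p in((363,172),(421,181),(411,228),(351,219)): print(atz(S,*p,0).round())
print(load("pics/top0.png")["mtx"])
```

```text
L [535.4 343.2 127.4] [535.2 339.8 135. ] [540.4 342.3 135. ]
M [651.1  24.4 121.3] [650.2  20.4 135. ] [658.6  27.2 135. ]
R [ 569.4 -367.7  121.9] [ 569.7 -368.9  135. ] [ 577.4 -359.8  135. ]
jar [392.3 173.2 105.5] [394.3 166.9 135. ] [415.6 170.7 135. ]
tum [ 407.5 -116.9  101.4] [ 409.8 -119.4  135. ] [ 433.3 -110.2  135. ]
[512. 103.   0.]
[510. -58.   0.]
[354. -50.   0.]
[356. 103.   0.]
[362. -37.   0.]
[364. 113.   0.]
[510. 103.   0.]
[510. -46.  -0.]
[[612.50092394   0.         320.07526234]
 [  0.         612.50092394 243.58612   ]
 [  0.           0.           1.        ]]
```

View pics/m1.png

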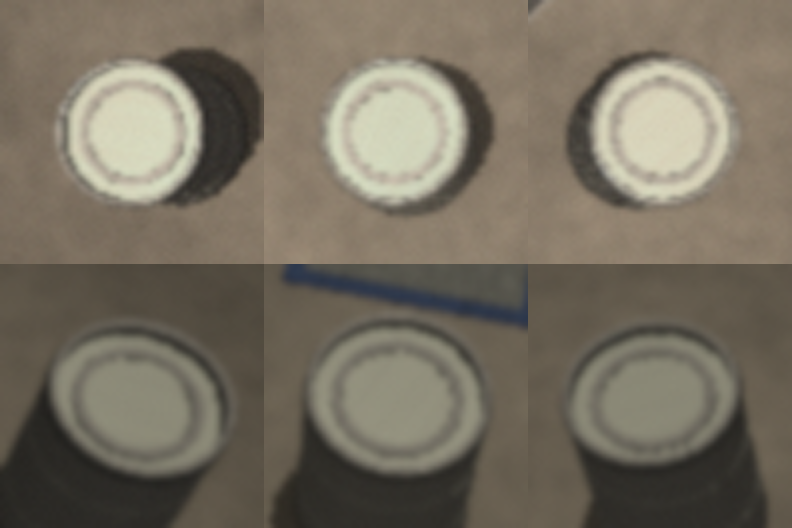

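The montage confirms three bare steel lids with rings. In the top view the ring centres are at L (156,274.8), M (274,231) and R (419.5,258). In the scene view the rim centres are at L (529.5,224.5), M (377.5,248.3) and R (210.5,190.5). Next I move above the left tin with the fingers shut and the tool yaw at 90°.

send_rows --series '[{"az":0.14,"dx":-4.5,"dy":-1.8,"dz":0.3,"hand":1},{"az":0.28,"dx":-9,"dy":-3.6,"dz":0.7,"hand":1},{"az":0.42,"dx":-13.5,"dy":-5.4,"dz":1,"hand":1},{"az":0.56,"dx":-18,"dy":-7.2,"dz":1.4,"hand":1},{"az":0.7,"dx":-22.5,"dy":-9,"dz":1.7,"hand":1},{"az":0.84,"dx":-27,"dy":-10.8,"dz":2,"hand":1},{"az":0.98,"dx":-31.5,"dy":-12.6,"dz":2.4,"hand":1},{"az":1.12,"dx":-36,"dy":-14.4,"dz":2.7,"hand":1},{"az":1.267,"dx":-40.9,"dy":-16.4,"dz":3.1,"hand":1},{"az":1.267,"dx":-40.9,"dy":-16.4,"dz":3.1,"hand":1}]'

```text
invalid input at $.series[0]: expected keys ax, ay, az, dx, dy, dz, hand
```

Run:
```python
from h import *
T=load("pics/top0.png");S=load("pics/scene0.png")
for n,p,q in(("L",(156,274.8),(529.5,224.5)),("M",(274,231),(377.5,248.3)),("R",(419.5,258),(210.5,190.5))):
    print(n,atz(T,*p,125).round(1),atz(S,*q,135).round(1))
s=read_state(); print(s['qpos'].round(3),s['eef_pos'].round(1),s['tool_rot'].round(3),s['force'].round(2),s['width'])
W=save("wrist","pics/w1.png"); print([np.round(proj(W,np.array([535,341,z])),0) for z in (125,135)])
```

```text
L [536.  342.5 125. ] [540.8 347.7 135. ]
M [651.1  21.2 125. ] [659.1  28.4 135. ]
R [ 572.8 -371.9  125. ] [ 576.7 -363.4  135. ]
[-1.333  0.629  0.038  1.518 -0.027  0.996 -0.02 ] [194.2 619.7 230.5] [-3.14   0.     2.838] [0.4  0.29 0.37] 85.1755941183388
[array([178., 570.]), array([175., 579.])]
```

View pics/w1.png

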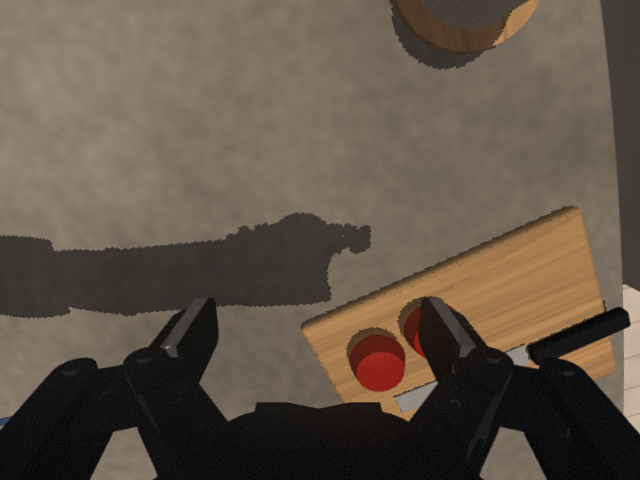

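That wrist view was taken at the start pose and shows only the board and tomatoes, because the rows were refused for missing keys. I am resending with every key.

send_rows --series '[{"ax":0,"ay":0,"az":0.14,"dx":-4.5,"dy":-1.8,"dz":0.3,"hand":1},{"ax":0,"ay":0,"az":0.28,"dx":-9,"dy":-3.6,"dz":0.7,"hand":1},{"ax":0,"ay":0,"az":0.42,"dx":-13.5,"dy":-5.4,"dz":1,"hand":1},{"ax":0,"ay":0,"az":0.56,"dx":-18,"dy":-7.2,"dz":1.4,"hand":1},{"ax":0,"ay":0,"az":0.7,"dx":-22.5,"dy":-9,"dz":1.7,"hand":1},{"ax":0,"ay":0,"az":0.84,"dx":-27,"dy":-10.8,"dz":2,"hand":1},{"ax":0,"ay":0,"az":0.98,"dx":-31.5,"dy":-12.6,"dz":2.4,"hand":1},{"ax":0,"ay":0,"az":1.12,"dx":-36,"dy":-14.4,"dz":2.7,"hand":1},{"ax":0,"ay":0,"az":1.267,"dx":-41,"dy":-16.2,"dz":3.1,"hand":1},{"ax":0,"ay":0,"az":1.267,"dx":-41,"dy":-16.2,"dz":3.1,"hand":1}]'

```text
clock: 1.15
eef_pos: [543.4, 335.0, 200.0]
tool_rot: [3.137, 0.006, 1.557]
force: [0.2, -0.7, 0.4]
width: 0.2
gripper_force: 0.0
```

Run:
```python
from h import *
s=read_state(); print(s['qpos'].round(3),s['eef_pos'].round(1),s['tool_rot'].round(3),s['force'].round(2),s['width'])
W=save("wrist","pics/w2.png")
print([np.round(proj(W,np.array([x,y,z])),0) for x,y,z in ((538,345,125),(655,25,125),(435,29,0))])
```

```text
[-0.822  0.671  0.377  1.594 -0.281  0.93  -0.364] [543.4 335.  200. ] [3.137 0.006 1.557] [ 0.22 -0.72  0.39] 0.1713917202771138
[array([308., 235.]), array([435., 545.]), array([236., 442.])]
```

View pics/w2.png

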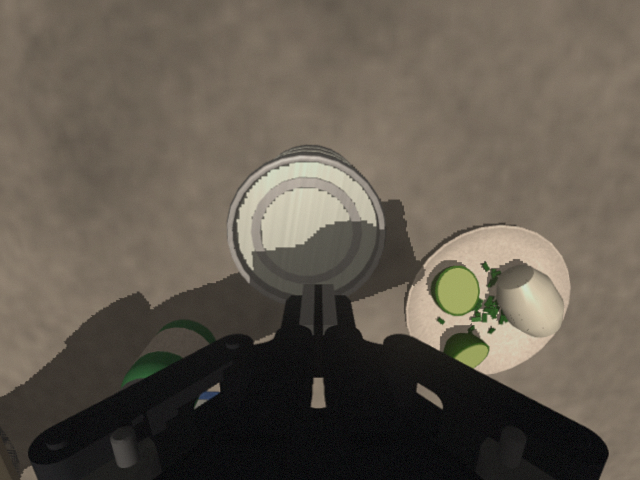

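The wrist view shows the left tin's rim centred at about (306,229) with its ring at (306,228), lime and onion plate at right. The shut fingertips are near (318,290).

Run:
```python
from h import *
W=load("pics/w2.png"); print(atz(W,306,229,135).round(1),atz(W,306,228,126).round(1)); print(np.round(proj(W,np.array([543.4,335,200.])),0))
print(ray(W,0,0)[0])
S=load("pics/scene0.png");T=load("pics/top0.png")
print(tri((T,156,275),(W,306,228)),tri((S,529.5,224.5),(W,306,229)))
```

```text
[537.4 351.6 135. ] [537.1 349.7 126. ]
[316. 303.]
[544.5292871  409.72478033 341.64915315]
[536.1955158  345.93711921 112.2799232 ] [537.00790869 349.64193886 129.10817062]
```

send_rows --series '[{"ax":0,"ay":0,"az":0,"dx":0.5,"dy":0,"dz":1.5,"hand":1},{"ax":0,"ay":0,"az":0,"dx":0.5,"dy":0,"dz":3,"hand":1},{"ax":0,"ay":0,"az":0,"dx":0.5,"dy":0,"dz":4.5,"hand":1},{"ax":0,"ay":0,"az":0,"dx":0.5,"dy":0,"dz":4.5,"hand":1},{"ax":0,"ay":0,"az":0,"dx":0.5,"dy":0,"dz":4.5,"hand":1}]'

```text
clock: 1.7
eef_pos: [536.3, 348.3, 154.5]
tool_rot: [-3.14, 0.001, 1.572]
force: [0.6, -0.2, -0.2]
width: 0.2
gripper_force: 0.0
```

send_rows --series '[{"ax":0,"ay":0,"az":0,"dx":0,"dy":0,"dz":1.2,"hand":1},{"ax":0,"ay":0,"az":0,"dx":0,"dy":0,"dz":2.4,"hand":1},{"ax":0,"ay":0,"az":0,"dx":0,"dy":0.6,"dz":2.4,"hand":1},{"ax":0,"ay":0,"az":0,"dx":0,"dy":1.2,"dz":2.4,"hand":1},{"ax":0,"ay":0,"az":0,"dx":0,"dy":1.8,"dz":2.4,"hand":1},{"ax":0,"ay":0,"az":0,"dx":0,"dy":2.2,"dz":2.4,"hand":1},{"ax":0,"ay":0,"az":0,"dx":0,"dy":2.2,"dz":2.4,"hand":1},{"ax":0,"ay":0,"az":0,"dx":0,"dy":2.2,"dz":2.4,"hand":1}]'

```text
clock: 2.5
eef_pos: [559.3, 348.0, 131.4]
tool_rot: [-3.142, -0.0, 1.571]
force: [0.7, 0.3, 0.2]
width: -0.2
gripper_force: 0.0
```

Run:
```python
from h import *
s=read_state(); print(s['eef_pos'].round(1),s['force'].round(2),s['torque'].round(3),s['tau'].round(2))
```

```text
[559.3 348.  131.4] [0.68 0.29 0.18] [ 0.004  0.008 -0.025] [ 2.700e-01 -5.908e+01  6.250e+00 -1.639e+01  3.000e-02 -3.000e-02
  0.000e+00]
```

```bash
cat >> h.py <<'E'
def avg(n):
    P=[];F=[];Q=[]
    for _ in range(n):
        get_image("wrist"); s=read_state(); P.append(s['eef_pos']);F.append(s['force']);Q.append(s['torque'])
    print(read_state()['clock'],np.mean(P,0).round(2),'F',np.mean(F,0).round(2),'sd',np.std(F,0).round(2),'M',np.mean(Q,0).round(3))
E
python3 -c "
from h import *
avg(8)"
```

```text
2.9 [558.97 348.14 131.37] F [-0.18  0.09  0.14] sd [0.6  0.41 0.5 ] M [-0.008 -0.002  0.001]
```

send_rows --series '[{"ax":0,"ay":0,"az":0,"dx":0,"dy":0.3,"dz":0,"hand":1},{"ax":0,"ay":0,"az":0,"dx":0,"dy":0.6,"dz":0,"hand":1},{"ax":0,"ay":0,"az":0,"dx":0,"dy":0.9,"dz":0,"hand":1},{"ax":0,"ay":0,"az":0,"dx":0,"dy":1.2,"dz":-0.1,"hand":1},{"ax":0,"ay":0,"az":0,"dx":0,"dy":1.2,"dz":-0.1,"hand":1}]'

```text
clock: 3.4
eef_pos: [572.0, 347.8, 132.4]
tool_rot: [3.141, -0.0, 1.57]
force: [-0.6, -0.5, 0.5]
width: 0.2
gripper_force: 0.0
```

Run:
```python
from h import *
avg(10)
save("wrist","pics/w3.png"); cv2.imwrite("pics/w3c.png",cv2.resize(cv2.imread("pics/w3.png"),(480,360)))
```

```text
3.9 [571.1  348.03 132.28] F [-0.18 -0.55 -0.03] sd [0.34 0.35 0.47] M [-0.002  0.     0.006]
```

View pics/w3c.png

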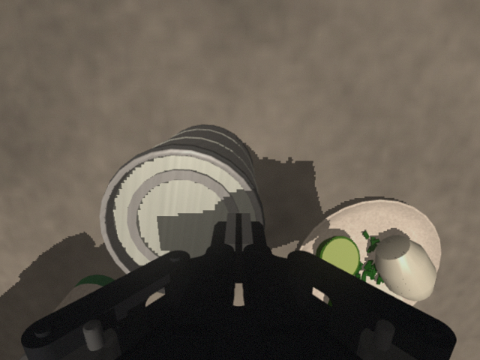

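The tin is still upright at (182,215) and the fingertips at about (240,245) are near the right inner wall. There is no clear contact force yet, so I continue slowly.

send_rows --series '[{"ax":0,"ay":0,"az":0,"dx":0,"dy":0.2,"dz":0,"hand":1},{"ax":0,"ay":0,"az":0,"dx":0,"dy":0.4,"dz":0,"hand":1},{"ax":0,"ay":0,"az":0,"dx":0,"dy":0.6,"dz":0,"hand":1},{"ax":0,"ay":0,"az":0,"dx":0,"dy":0.8,"dz":0,"hand":1},{"ax":0,"ay":0,"az":0,"dx":0,"dy":0.8,"dz":0,"hand":1}]'

```text
clock: 4.45
eef_pos: [579.3, 347.9, 132.2]
tool_rot: [-3.141, 0.0, 1.571]
force: [-2.4, 0.8, 0.6]
width: -0.3
gripper_force: 0.9
```

```bash
python3 -c "
from h import *
avg(10); save('scene','pics/s3.png'); save('wrist','pics/w4.png')
a=cv2.imread('pics/s3.png')[180:290,470:600]; b=cv2.imread('pics/w4.png')
a0=cv2.imread('pics/scene0.png')[180:290,470:600]
cv2.imwrite('pics/m2.png',np.hstack([np.vstack([cv2.resize(a0,(260,220)),cv2.resize(a,(260,220))]),cv2.resize(b,(520,440))]))"
```

```text
4.95 [579.01 348.03 132.22] F [-1.82  0.25  0.07] sd [0.37 0.53 0.36] M [0.016 0.382 0.013]
```

View pics/m2.png

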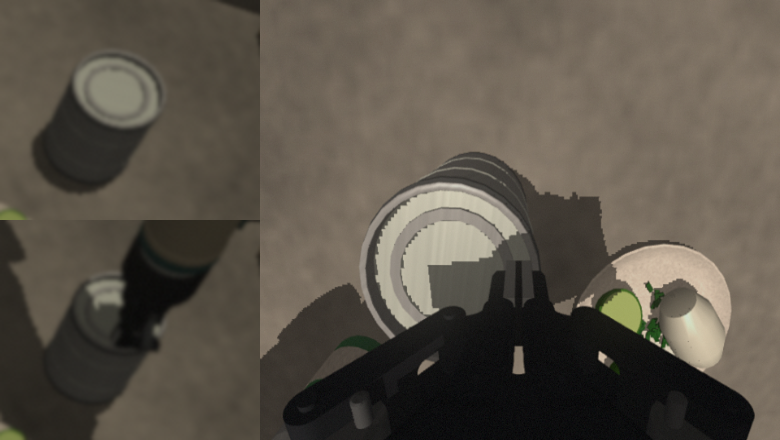

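The tin is touched on its right inner wall: force about 1.8 N, moment 0.38 N m, with little lean so far. I tip it some 6 mm more to confirm.

send_rows --series '[{"ax":0,"ay":0,"az":0,"dx":0,"dy":0.2,"dz":-0.05,"hand":1},{"ax":0,"ay":0,"az":0,"dx":0,"dy":0.4,"dz":-0.1,"hand":1},{"ax":0,"ay":0,"az":0,"dx":0,"dy":0.6,"dz":-0.15,"hand":1},{"ax":0,"ay":0,"az":0,"dx":0,"dy":0.8,"dz":-0.2,"hand":1},{"ax":0,"ay":0,"az":0,"dx":0,"dy":0.8,"dz":-0.2,"hand":1}]'

```text
clock: 5.55
eef_pos: [588.1, 348.0, 134.7]
tool_rot: [3.14, -0.0, 1.57]
force: [-0.3, -0.2, 2.6]
width: -0.5
gripper_force: 1.1
```

```bash
python3 -c "
from h import *
avg(10); save('wrist','pics/w5.png')"
```

```text
6.05 [587.62 348.15 134.83] F [-1.66 -0.1   4.19] sd [0.34 0.4  1.07] M [-0.021  0.306 -0.008]
```

The force holds at about 1.7 N while the tin leans, which fits half full. I let it down slowly.

send_rows --series '[{"ax":0,"ay":0,"az":0,"dx":0,"dy":-0.2,"dz":0,"hand":1},{"ax":0,"ay":0,"az":0,"dx":0,"dy":-0.4,"dz":0,"hand":1},{"ax":0,"ay":0,"az":0,"dx":0,"dy":-0.6,"dz":0,"hand":1},{"ax":0,"ay":0,"az":0,"dx":0,"dy":-0.8,"dz":0,"hand":1},{"ax":0,"ay":0,"az":0,"dx":0,"dy":-1,"dz":0,"hand":1},{"ax":0,"ay":0,"az":0,"dx":0,"dy":-1.2,"dz":0,"hand":1},{"ax":0,"ay":0,"az":0,"dx":0,"dy":-1.4,"dz":0,"hand":1},{"ax":0,"ay":0,"az":0,"dx":0,"dy":-1.7,"dz":0,"hand":1},{"ax":0,"ay":0,"az":0,"dx":0,"dy":-2.2,"dz":0,"hand":1},{"ax":0,"ay":0,"az":0,"dx":0,"dy":-3,"dz":0,"hand":1}]'

```text
clock: 7.1
eef_pos: [556.1, 347.7, 133.5]
tool_rot: [-3.14, 0.001, 1.571]
force: [0.6, 1.0, -0.3]
width: 0.1
gripper_force: 0.0
```

send_rows --series '[{"ax":0,"ay":0,"az":0,"dx":0,"dy":0,"dz":-2,"hand":1},{"ax":0,"ay":0,"az":0,"dx":0,"dy":0,"dz":-5,"hand":1},{"ax":0,"ay":0,"az":0,"dx":0,"dy":0,"dz":-8,"hand":1},{"ax":0,"ay":0,"az":0,"dx":-4,"dy":0.8,"dz":-8,"hand":1},{"ax":0,"ay":0,"az":0,"dx":-9,"dy":2.5,"dz":-8,"hand":1},{"ax":0,"ay":0,"az":0,"dx":-14,"dy":4.5,"dz":-8,"hand":1},{"ax":0,"ay":0,"az":0,"dx":-19,"dy":6.5,"dz":-8,"hand":1},{"ax":0,"ay":0,"az":0,"dx":-23,"dy":8,"dz":-8,"hand":1},{"ax":0,"ay":0,"az":0,"dx":-28,"dy":9.7,"dz":-8,"hand":1},{"ax":0,"ay":0,"az":0,"dx":-32.2,"dy":9.7,"dz":-8,"hand":1}]'

```text
clock: 8.1
eef_pos: [654.8, 24.5, 213.8]
tool_rot: [3.141, -0.0, 1.571]
force: [0.5, -0.2, -0.4]
width: -0.0
gripper_force: 0.0
```

send_rows --series '[{"ax":0,"ay":0,"az":0,"dx":0,"dy":0,"dz":0,"hand":1},{"ax":0,"ay":0,"az":0,"dx":0,"dy":0,"dz":0,"hand":1},{"ax":0,"ay":0,"az":0,"dx":0,"dy":0,"dz":0,"hand":1}]'

```text
clock: 8.4
eef_pos: [653.5, 28.3, 213.9]
tool_rot: [-3.14, -0.002, 1.573]
force: [0.5, 1.0, 0.4]
width: 0.1
gripper_force: 0.0
```

Run:
```python
from h import *
T=save("top","pics/t2.png"); a=cv2.imread("pics/top0.png").astype(int);b=cv2.imread("pics/t2.png").astype(int)
for (u,v) in((156,275),): print('diff left',abs(a-b)[v-25:v+25,u-25:u+25].mean())
W=save("wrist","pics/w6.png"); s=read_state(); print(s['clock'],s['eef_pos'].round(1),s['tool_rot'].round(3),s['qpos'].round(3),np.round(proj(W,s['eef_pos']),0),[np.round(proj(W,np.array([655,25,z])),0) for z in (125,135)])
cv2.imwrite("pics/m3.png",np.hstack([cv2.resize(cv2.imread("pics/w6.png"),(520,390)),cv2.resize(cv2.imread("pics/t2.png")[240:310,120:190],(280,390))]))
```

```text
diff left 5.099466666666666
8.5 [653.7  28.7 214. ] [-3.141e+00 -1.000e-03  1.574e+00] [-0.287  0.676  0.351  1.529 -0.263  0.984  0.142] [316. 303.] [array([319., 248.]), array([319., 253.])]
```

View pics/m3.png

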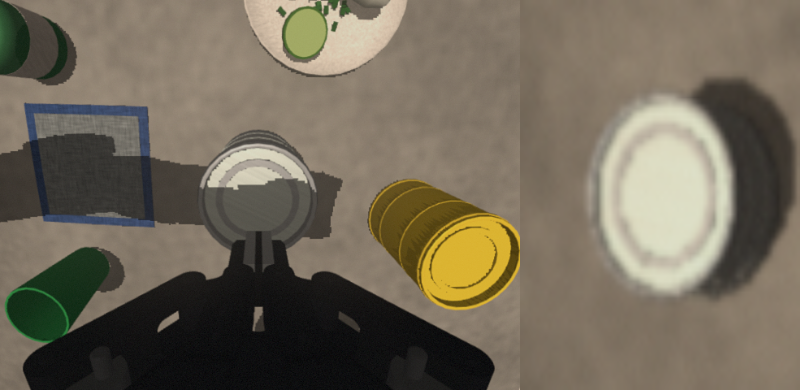

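The wrist view shows the middle tin's rim centred at about (258,196) in the left panel, with the fingers already above its recess. The yellow tin is at right (470,260) and the mat centre at about (92,163). The right panel shows the left tin standing where it was. Now I tip the middle tin.

send_rows --series '[{"ax":0,"ay":0,"az":0,"dx":0,"dy":0,"dz":4,"hand":1},{"ax":0,"ay":0,"az":0,"dx":0,"dy":0,"dz":6.5,"hand":1},{"ax":0,"ay":0,"az":0,"dx":0,"dy":0,"dz":8.2,"hand":1},{"ax":0,"ay":0,"az":0,"dx":0,"dy":0,"dz":8.2,"hand":1},{"ax":0,"ay":0,"az":0,"dx":0,"dy":0.9,"dz":8.2,"hand":1},{"ax":0,"ay":0,"az":0,"dx":0,"dy":1.8,"dz":8.2,"hand":1},{"ax":0,"ay":0,"az":0,"dx":0,"dy":2.6,"dz":8.2,"hand":1},{"ax":0,"ay":0,"az":0,"dx":0,"dy":3.2,"dz":8.2,"hand":1},{"ax":0,"ay":0,"az":0,"dx":0,"dy":3.2,"dz":8.2,"hand":1}]'

```text
clock: 9.4
eef_pos: [687.5, 25.9, 132.7]
tool_rot: [3.14, 0.0, 1.571]
force: [-0.5, 0.5, -0.2]
width: -0.4
gripper_force: 0.0
```

```bash
python3 -c "
from h import *
avg(5)"
```

```text
9.65 [686.05  25.92 132.32] F [-0.42 -0.06 -0.39] sd [0.25 0.38 0.52] M [ 0.007  0.017 -0.002]
```

send_rows --series '[{"ax":0,"ay":0,"az":0,"dx":0,"dy":0.2,"dz":0,"hand":1},{"ax":0,"ay":0,"az":0,"dx":0,"dy":0.4,"dz":0,"hand":1},{"ax":0,"ay":0,"az":0,"dx":0,"dy":0.6,"dz":0,"hand":1},{"ax":0,"ay":0,"az":0,"dx":0,"dy":0.8,"dz":-0.1,"hand":1},{"ax":0,"ay":0,"az":0,"dx":0,"dy":0.8,"dz":-0.1,"hand":1}]'

```text
clock: 10.15
eef_pos: [694.4, 26.0, 133.3]
tool_rot: [3.142, -0.0, 1.571]
force: [-0.6, -0.4, -0.3]
width: 0.0
gripper_force: 0.2
```

```bash
python3 -c "
from h import *
avg(10)"
```

```text
10.65 [694.09  26.03 133.27] F [-0.61 -0.    0.01] sd [0.67 0.37 0.5 ] M [ 0.01   0.099 -0.003]
```

send_rows --series '[{"ax":0,"ay":0,"az":0,"dx":0,"dy":0.2,"dz":-0.05,"hand":1},{"ax":0,"ay":0,"az":0,"dx":0,"dy":0.4,"dz":-0.15,"hand":1},{"ax":0,"ay":0,"az":0,"dx":0,"dy":0.6,"dz":-0.25,"hand":1},{"ax":0,"ay":0,"az":0,"dx":0,"dy":0.8,"dz":-0.3,"hand":1},{"ax":0,"ay":0,"az":0,"dx":0,"dy":0.8,"dz":-0.3,"hand":1}]'

```text
clock: 11.15
eef_pos: [702.8, 25.9, 136.5]
tool_rot: [3.141, 0.0, 1.571]
force: [0.0, 1.0, -0.1]
width: -0.1
gripper_force: 0.0
```

```bash
python3 -c "
from h import *
avg(10)
save('scene','pics/s4.png');save('wrist','pics/w7.png')"
```

```text
11.65 [702.18  26.02 136.29] F [-0.17  0.15 -0.09] sd [0.57 0.61 0.62] M [-0.013  0.006  0.012]
```

```bash
python3 -c "
from h import *
c=[cv2.resize(cv2.imread(f'pics/{n}.png')[130:330,190:420],(400,300)) for n in('w4','w5','w7')]
c.append(cv2.resize(cv2.imread('pics/s4.png')[210:310,310:443],(400,300)))
cv2.imwrite('pics/m4.png',np.vstack([np.hstack(c[:2]),np.hstack(c[2:])]))"
```

```text
(no output)
```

View pics/m4.png

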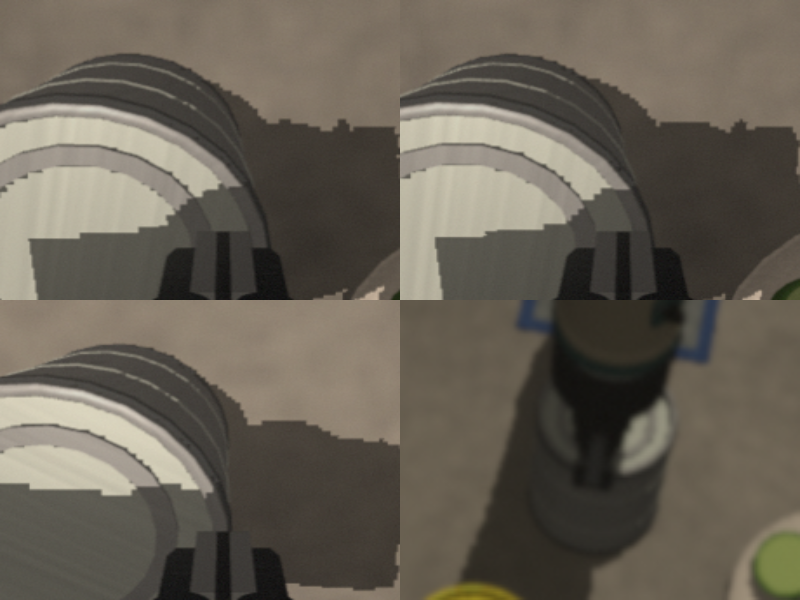

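In the crops, the upper two show the left tin: between w4 and w5 the finger rode up onto the rim, so it leaned only a little. At lower left the finger has slipped over the middle tin's rim, because I raised it too much. I redo the tips in order, keeping the finger at z≈130.

send_rows --series '[{"ax":0,"ay":0,"az":0,"dx":0,"dy":0,"dz":-3,"hand":1},{"ax":0,"ay":0,"az":0,"dx":0,"dy":0,"dz":-6,"hand":1},{"ax":0,"ay":0,"az":0,"dx":4,"dy":-2,"dz":-6,"hand":1},{"ax":0,"ay":0,"az":0,"dx":8.5,"dy":-4,"dz":-6,"hand":1},{"ax":0,"ay":0,"az":0,"dx":13,"dy":-6,"dz":-6,"hand":1},{"ax":0,"ay":0,"az":0,"dx":17.5,"dy":-8,"dz":-6,"hand":1},{"ax":0,"ay":0,"az":0,"dx":22,"dy":-10,"dz":-6,"hand":1},{"ax":0,"ay":0,"az":0,"dx":26.5,"dy":-12,"dz":-6,"hand":1},{"ax":0,"ay":0,"az":0,"dx":30.5,"dy":-14,"dz":-6,"hand":1},{"ax":0,"ay":0,"az":0,"dx":32.3,"dy":-14.7,"dz":-6,"hand":1}]'

```text
clock: 12.75
eef_pos: [551.5, 355.2, 196.0]
tool_rot: [-3.139, -0.003, 1.578]
force: [0.1, 0.5, -0.9]
width: 0.1
gripper_force: 0.0
```

send_rows --series '[{"ax":0,"ay":0,"az":0,"dx":0,"dy":0,"dz":0,"hand":1},{"ax":0,"ay":0,"az":0,"dx":0,"dy":0,"dz":0,"hand":1},{"ax":0,"ay":0,"az":0,"dx":0,"dy":0,"dz":3,"hand":1},{"ax":0,"ay":0,"az":0,"dx":0,"dy":0,"dz":5,"hand":1},{"ax":0,"ay":0,"az":0,"dx":0,"dy":0,"dz":6.6,"hand":1},{"ax":0,"ay":0,"az":0,"dx":0,"dy":0,"dz":6.6,"hand":1},{"ax":0,"ay":0,"az":0,"dx":0,"dy":0,"dz":6.6,"hand":1}]'

```text
clock: 13.45
eef_pos: [556.7, 346.7, 130.7]
tool_rot: [3.141, 0.001, 1.568]
force: [-0.4, 0.8, -0.2]
width: 0.4
gripper_force: 0.0
```

send_rows --series '[{"ax":0,"ay":0,"az":0,"dx":0,"dy":0.8,"dz":0.1,"hand":1},{"ax":0,"ay":0,"az":0,"dx":0,"dy":1.4,"dz":0.1,"hand":1},{"ax":0,"ay":0,"az":0,"dx":0,"dy":1.8,"dz":0.1,"hand":1},{"ax":0,"ay":0,"az":0,"dx":0,"dy":2,"dz":0.1,"hand":1},{"ax":0,"ay":0,"az":0,"dx":0,"dy":2.2,"dz":0.1,"hand":1},{"ax":0,"ay":0,"az":0,"dx":0,"dy":2.4,"dz":0.1,"hand":1},{"ax":0,"ay":0,"az":0,"dx":0,"dy":2.4,"dz":0.1,"hand":1},{"ax":0,"ay":0,"az":0,"dx":0,"dy":2.4,"dz":0.1,"hand":1}]'

```text
clock: 14.25
eef_pos: [578.9, 349.1, 129.3]
tool_rot: [-3.141, -0.0, 1.571]
force: [-2.6, -1.1, 1.3]
width: -0.2
gripper_force: 0.9
```

```bash
python3 -c "
from h import *
avg(6)"
```

```text
14.55 [578.98 349.09 129.29] F [-1.91 -0.18  1.36] sd [0.59 0.39 0.5 ] M [-0.056  0.375  0.014]
```

send_rows --series '[{"ax":0,"ay":0,"az":0,"dx":0,"dy":0.2,"dz":0,"hand":1},{"ax":0,"ay":0,"az":0,"dx":0,"dy":0.4,"dz":0,"hand":1},{"ax":0,"ay":0,"az":0,"dx":0,"dy":0.6,"dz":0,"hand":1},{"ax":0,"ay":0,"az":0,"dx":0,"dy":0.6,"dz":0,"hand":1},{"ax":0,"ay":0,"az":0,"dx":0,"dy":0.6,"dz":0,"hand":1}]'

```text
clock: 15.05
eef_pos: [585.2, 348.9, 129.2]
tool_rot: [-3.141, 0.0, 1.571]
force: [-2.6, -0.6, 0.3]
width: 0.3
gripper_force: 0.8
```

```bash
python3 -c "
from h import *
avg(10)"
```

```text
15.55 [585.09 349.02 129.25] F [-1.58 -0.4   0.54] sd [0.53 0.55 0.38] M [-0.032  0.354  0.004]
```

The force stays at about 1.7 N over a real lean, so the tin is half full. I go slightly further, then let it down slowly.

send_rows --series '[{"ax":0,"ay":0,"az":0,"dx":0,"dy":0.2,"dz":0,"hand":1},{"ax":0,"ay":0,"az":0,"dx":0,"dy":0.4,"dz":0,"hand":1},{"ax":0,"ay":0,"az":0,"dx":0,"dy":0.4,"dz":0,"hand":1},{"ax":0,"ay":0,"az":0,"dx":0,"dy":0.1,"dz":0,"hand":1},{"ax":0,"ay":0,"az":0,"dx":0,"dy":-0.2,"dz":0,"hand":1},{"ax":0,"ay":0,"az":0,"dx":0,"dy":-0.5,"dz":0,"hand":1},{"ax":0,"ay":0,"az":0,"dx":0,"dy":-0.8,"dz":0,"hand":1},{"ax":0,"ay":0,"az":0,"dx":0,"dy":-1,"dz":0,"hand":1},{"ax":0,"ay":0,"az":0,"dx":0,"dy":-1.2,"dz":0,"hand":1},{"ax":0,"ay":0,"az":0,"dx":0,"dy":-1.5,"dz":0,"hand":1}]'

```text
clock: 16.55
eef_pos: [570.9, 349.0, 129.5]
tool_rot: [3.14, -0.0, 1.57]
force: [0.1, 0.0, -0.4]
width: -0.0
gripper_force: 0.0
```

send_rows --series '[{"ax":0,"ay":0,"az":0,"dx":0,"dy":-0.5,"dz":0,"hand":1},{"ax":0,"ay":0,"az":0,"dx":0,"dy":-1.2,"dz":0,"hand":1},{"ax":0,"ay":0,"az":0,"dx":0,"dy":-1.2,"dz":-3,"hand":1},{"ax":0,"ay":0,"az":0,"dx":0,"dy":-1.2,"dz":-6,"hand":1},{"ax":0,"ay":0,"az":0,"dx":-4.5,"dy":0.4,"dz":-6.5,"hand":1},{"ax":0,"ay":0,"az":0,"dx":-9,"dy":2.1,"dz":-6.5,"hand":1},{"ax":0,"ay":0,"az":0,"dx":-13.5,"dy":3.8,"dz":-6.5,"hand":1},{"ax":0,"ay":0,"az":0,"dx":-18,"dy":5.6,"dz":-6.5,"hand":1},{"ax":0,"ay":0,"az":0,"dx":-22.5,"dy":7.3,"dz":-6.5,"hand":1},{"ax":0,"ay":0,"az":0,"dx":-27,"dy":9,"dz":-6.5,"hand":1}]'

```text
clock: 17.55
eef_pos: [660.4, 77.6, 194.5]
tool_rot: [3.141, -0.0, 1.571]
force: [0.7, 0.3, 0.4]
width: 0.5
gripper_force: 0.0
```

```bash
python3 -c "
from h import *
s=read_state();print(s['clock'],s['eef_pos'].round(1))"
```

```text
17.55 [660.4  77.6 194.5]
```

send_rows --series '[{"ax":0,"ay":0,"az":0,"dx":-4,"dy":0.9,"dz":0,"hand":1},{"ax":0,"ay":0,"az":0,"dx":-5.1,"dy":0.9,"dz":0,"hand":1},{"ax":0,"ay":0,"az":0,"dx":-5.1,"dy":0.9,"dz":0,"hand":1},{"ax":0,"ay":0,"az":0,"dx":-5.1,"dy":0.9,"dz":0,"hand":1},{"ax":0,"ay":0,"az":0,"dx":-5.1,"dy":0.9,"dz":3,"hand":1},{"ax":0,"ay":0,"az":0,"dx":-5.1,"dy":0.9,"dz":5.5,"hand":1},{"ax":0,"ay":0,"az":0,"dx":-5.1,"dy":0.9,"dz":6.5,"hand":1},{"ax":0,"ay":0,"az":0,"dx":-5.1,"dy":0.9,"dz":6.5,"hand":1},{"ax":0,"ay":0,"az":0,"dx":-5.1,"dy":1.6,"dz":6.5,"hand":1},{"ax":0,"ay":0,"az":0,"dx":-5.1,"dy":2.2,"dz":6.5,"hand":1}]'

```text
clock: 18.55
eef_pos: [684.0, 28.6, 131.0]
tool_rot: [3.138, -0.0, 1.572]
force: [0.0, -1.0, 0.1]
width: -0.1
gripper_force: 0.0
```

send_rows --series '[{"ax":0,"ay":0,"az":0,"dx":0,"dy":0.4,"dz":0,"hand":1},{"ax":0,"ay":0,"az":0,"dx":0,"dy":0.6,"dz":0,"hand":1},{"ax":0,"ay":0,"az":0,"dx":0,"dy":0.8,"dz":0,"hand":1},{"ax":0,"ay":0,"az":0,"dx":0,"dy":1,"dz":0,"hand":1},{"ax":0,"ay":0,"az":0,"dx":0,"dy":1.2,"dz":0,"hand":1},{"ax":0,"ay":0,"az":0,"dx":0,"dy":1.4,"dz":0,"hand":1},{"ax":0,"ay":0,"az":0,"dx":0,"dy":1.4,"dz":0,"hand":1}]'

```text
clock: 19.25
eef_pos: [696.3, 28.0, 129.2]
tool_rot: [-3.142, -0.0, 1.571]
force: [-0.5, -0.6, 0.3]
width: -0.1
gripper_force: 0.3
```

```bash
python3 -c "
from h import *
avg(10)"
```

```text
19.75 [696.05  28.   129.24] F [-0.69  0.13  0.02] sd [0.69 0.39 0.43] M [-0.016  0.094 -0.012]
```

send_rows --series '[{"ax":0,"ay":0,"az":0,"dx":0,"dy":0.2,"dz":0,"hand":1},{"ax":0,"ay":0,"az":0,"dx":0,"dy":0.4,"dz":0,"hand":1},{"ax":0,"ay":0,"az":0,"dx":0,"dy":0.6,"dz":0,"hand":1},{"ax":0,"ay":0,"az":0,"dx":0,"dy":0.8,"dz":0,"hand":1},{"ax":0,"ay":0,"az":0,"dx":0,"dy":0.8,"dz":0,"hand":1}]'

```text
clock: 20.25
eef_pos: [704.5, 28.0, 129.2]
tool_rot: [3.141, 0.0, 1.571]
force: [-0.7, 0.5, -0.5]
width: 0.4
gripper_force: 0.2
```

```bash
python3 -c "
from h import *
avg(8)"
```

```text
20.65 [704.13  28.02 129.26] F [-0.51  0.12 -0.01] sd [0.6  0.44 0.46] M [-0.017  0.113 -0.016]
```

send_rows --series '[{"ax":0,"ay":0,"az":0,"dx":0,"dy":-0.3,"dz":0,"hand":1},{"ax":0,"ay":0,"az":0,"dx":0,"dy":-0.6,"dz":0,"hand":1},{"ax":0,"ay":0,"az":0,"dx":0,"dy":-0.9,"dz":0,"hand":1},{"ax":0,"ay":0,"az":0,"dx":0,"dy":-1.1,"dz":0,"hand":1},{"ax":0,"ay":0,"az":0,"dx":0,"dy":-1.3,"dz":0,"hand":1},{"ax":0,"ay":0,"az":0,"dx":0,"dy":-1.5,"dz":0,"hand":1},{"ax":0,"ay":0,"az":0,"dx":0,"dy":-1.7,"dz":0,"hand":1},{"ax":0,"ay":0,"az":0,"dx":0,"dy":-1.9,"dz":0,"hand":1},{"ax":0,"ay":0,"az":0,"dx":0,"dy":-2.2,"dz":0,"hand":1},{"ax":0,"ay":0,"az":0,"dx":0,"dy":-3,"dz":0,"hand":1}]'

```text
clock: 21.65
eef_pos: [674.3, 28.0, 129.2]
tool_rot: [3.141, 0.0, 1.571]
force: [-0.2, 0.1, 0.2]
width: -0.1
gripper_force: 0.0
```

Middle is empty at about 0.5 N. On to the right tin.

send_rows --series '[{"ax":0,"ay":0,"az":0,"dx":0,"dy":0,"dz":-4,"hand":1},{"ax":0,"ay":0,"az":0,"dx":-2,"dy":-0.5,"dz":-7,"hand":1},{"ax":0,"ay":0,"az":0,"dx":-6.7,"dy":-1.5,"dz":-7,"hand":1},{"ax":0,"ay":0,"az":0,"dx":-11.4,"dy":-2.5,"dz":-7,"hand":1},{"ax":0,"ay":0,"az":0,"dx":-16.1,"dy":-3.5,"dz":-7,"hand":1},{"ax":0,"ay":0,"az":0,"dx":-20.8,"dy":-4.4,"dz":-7,"hand":1},{"ax":0,"ay":0,"az":0,"dx":-25.5,"dy":-5.4,"dz":-7,"hand":1},{"ax":0,"ay":0,"az":0,"dx":-30.2,"dy":-6.4,"dz":-7,"hand":1},{"ax":0,"ay":0,"az":0,"dx":-34.9,"dy":-7.3,"dz":-7,"hand":1},{"ax":0,"ay":0,"az":0,"dx":-39.6,"dy":-8.3,"dz":-7,"hand":1}]'

```text
clock: 22.65
eef_pos: [590.2, -369.4, 199.4]
tool_rot: [3.142, -0.0, 1.571]
force: [0.1, -0.1, 0.4]
width: -0.6
gripper_force: 0.0
```

send_rows --series '[{"ax":0,"ay":0,"az":0,"dx":0,"dy":0,"dz":0,"hand":1},{"ax":0,"ay":0,"az":0,"dx":0,"dy":0,"dz":0,"hand":1},{"ax":0,"ay":0,"az":0,"dx":0,"dy":0,"dz":0,"hand":1}]'

```text
clock: 22.95
eef_pos: [591.7, -366.0, 199.0]
tool_rot: [3.141, -0.002, 1.572]
force: [-0.1, -0.1, -0.3]
width: -0.2
gripper_force: 0.0
```

```bash
python3 -c "
from h import *
W=save('wrist','pics/w8.png'); s=read_state(); print(s['clock'],s['eef_pos'].round(1),s['qpos'].round(3))
g=cv2.cvtColor(W['pixels'],cv2.COLOR_RGB2HSV)
# previous tin (left) in w2: rim-pixels check by projecting expected rim
for x,y in((574,-367),(570,-365),(574,-362)):
  print(x,y,[np.round(proj(W,np.array([x+50*np.cos(a),y+50*np.sin(a),135])),0) for a in (0,np.pi/2,np.pi)])
r=g[:,:,2]; 
for v in (200,215,230): print(v,[int(k) for k in r[v,180:420:6]])
print([int(k) for k in r[100:260:6,300]])
"
```

```text
23.0 [ 592.  -365.6  199.1] [ 0.345  0.749  0.316  1.412 -0.252  1.021  0.716]
574 -367 [array([368., 257.]), array([287., 177.]), array([210., 257.])]
570 -365 [array([362., 254.]), array([280., 174.]), array([203., 254.])]
574 -362 [array([368., 249.]), array([286., 168.]), array([209., 249.])]
200 [146, 149, 146, 147, 151, 149, 143, 142, 124, 81, 74, 91, 91, 90, 90, 91, 88, 74, 71, 80, 90, 89, 91, 90, 90, 72, 81, 43, 79, 69, 68, 66, 78, 140, 145, 148, 150, 151, 145, 145]
215 [143, 141, 146, 145, 147, 151, 147, 79, 72, 92, 87, 91, 76, 74, 80, 89, 86, 88, 87, 87, 87, 90, 74, 74, 69, 91, 89, 90, 77, 43, 75, 72, 73, 73, 72, 73, 142, 146, 144, 150]
230 [143, 144, 141, 147, 151, 150, 80, 89, 91, 90, 78, 75, 90, 90, 90, 90, 89, 88, 88, 87, 90, 91, 85, 91, 83, 73, 72, 88, 92, 71, 60, 66, 68, 71, 70, 73, 75, 75, 78, 153]
[141, 140, 141, 138, 136, 137, 77, 67, 67, 69, 64, 71, 76, 41, 76, 87, 89, 67, 74, 88, 88, 86, 88, 91, 87, 88, 87]
```

The rim edges in the wrist image put the right tin at (573,-368), as expected. I insert and tip.

send_rows --series '[{"ax":0,"ay":0,"az":0,"dx":-0.1,"dy":0,"dz":3,"hand":1},{"ax":0,"ay":0,"az":0,"dx":-0.1,"dy":0,"dz":5.5,"hand":1},{"ax":0,"ay":0,"az":0,"dx":-0.1,"dy":0,"dz":7,"hand":1},{"ax":0,"ay":0,"az":0,"dx":-0.1,"dy":0,"dz":7,"hand":1},{"ax":0,"ay":0,"az":0,"dx":-0.1,"dy":0.7,"dz":7,"hand":1},{"ax":0,"ay":0,"az":0,"dx":-0.1,"dy":1.4,"dz":7,"hand":1},{"ax":0,"ay":0,"az":0,"dx":-0.1,"dy":1.8,"dz":7,"hand":1},{"ax":0,"ay":0,"az":0,"dx":-0.1,"dy":2,"dz":7,"hand":1},{"ax":0,"ay":0,"az":0,"dx":-0.1,"dy":2.2,"dz":7,"hand":1},{"ax":0,"ay":0,"az":0,"dx":-0.1,"dy":2.4,"dz":7,"hand":1}]'

```text
clock: 24.0
eef_pos: [614.6, -369.3, 129.5]
tool_rot: [-3.141, 0.0, 1.57]
force: [-3.2, 0.5, 2.7]
width: 0.1
gripper_force: 1.6
```

```bash
python3 -c "
from h import *
avg(6)"
```

```text
24.3 [ 614.99 -369.18  129.38] F [-2.76  0.29  2.39] sd [0.31 0.23 0.45] M [0.005 0.639 0.006]
```

send_rows --series '[{"ax":0,"ay":0,"az":0,"dx":0,"dy":0.2,"dz":0,"hand":1},{"ax":0,"ay":0,"az":0,"dx":0,"dy":0.4,"dz":0,"hand":1},{"ax":0,"ay":0,"az":0,"dx":0,"dy":0.6,"dz":0,"hand":1},{"ax":0,"ay":0,"az":0,"dx":0,"dy":0.8,"dz":0,"hand":1},{"ax":0,"ay":0,"az":0,"dx":0,"dy":0.8,"dz":0,"hand":1}]'

```text
clock: 24.8
eef_pos: [623.6, -368.7, 129.0]
tool_rot: [3.141, -0.0, 1.571]
force: [-3.6, -0.3, 1.5]
width: 0.2
gripper_force: 1.5
```

```bash
python3 -c "
from h import *
avg(8)"
```

```text
25.2 [ 623.01 -368.93  129.1 ] F [-2.87 -0.01  0.43] sd [0.3  0.49 0.52] M [-0.034  0.607  0.004]
```

Right is about 2.9 N (moment 0.62), so full, which confirms left as half full. I let it down slowly, then lift.

send_rows --series '[{"ax":0,"ay":0,"az":0,"dx":0,"dy":-0.3,"dz":0,"hand":1},{"ax":0,"ay":0,"az":0,"dx":0,"dy":-0.6,"dz":0,"hand":1},{"ax":0,"ay":0,"az":0,"dx":0,"dy":-0.9,"dz":0,"hand":1},{"ax":0,"ay":0,"az":0,"dx":0,"dy":-1.1,"dz":0,"hand":1},{"ax":0,"ay":0,"az":0,"dx":0,"dy":-1.3,"dz":0,"hand":1},{"ax":0,"ay":0,"az":0,"dx":0,"dy":-1.5,"dz":0,"hand":1},{"ax":0,"ay":0,"az":0,"dx":0,"dy":-1.7,"dz":0,"hand":1},{"ax":0,"ay":0,"az":0,"dx":0,"dy":-1.9,"dz":0,"hand":1},{"ax":0,"ay":0,"az":0,"dx":0,"dy":-2.2,"dz":0,"hand":1},{"ax":0,"ay":0,"az":0,"dx":0,"dy":-3,"dz":0,"hand":1}]'

```text
clock: 26.2
eef_pos: [593.7, -368.6, 129.2]
tool_rot: [3.141, 0.0, 1.572]
force: [-0.6, 0.8, -0.2]
width: -0.2
gripper_force: 0.0
```

send_rows --series '[{"ax":0,"ay":0,"az":0,"dx":0,"dy":0,"dz":-4,"hand":1},{"ax":0,"ay":0,"az":0,"dx":0,"dy":0,"dz":-8,"hand":1},{"ax":0,"ay":0,"az":0,"dx":4,"dy":-1,"dz":-12,"hand":1}]'

```text
clock: 26.5
eef_pos: [583.2, -339.9, 245.9]
tool_rot: [3.14, 0.006, 1.564]
force: [0.7, 0.9, -0.1]
width: -0.0
gripper_force: 0.0
```

Run:
```python
from h import *
W=load("pics/w6.png")
c=[atz(W,u,v,1) for u,v in((31,127),(182,132),(190,278),(53,267))]
print(np.round(c,0).tolist(),np.mean(c,0).round(1))
S=load("pics/scene0.png");T=load("pics/top0.png")
print('jar scene lid',atz(S,452,168,112).round(),'top',atz(T,220,327,112).round(),'tum',atz(S,331.5,157,112).round(),atz(T,327,320,112).round())
s=read_state();print(s['clock'],s['eef_pos'].round(1),s['tool_rot'].round(3),s['qpos'].round(3))
```

```text
[[361.0, 113.0, 1.0], [519.0, 105.0, 1.0], [512.0, -52.0, 1.0], [353.0, -40.0, 1.0]] [436.1  31.3   1. ]
jar scene lid [397. 174. 112.] top [393. 171. 112.] tum [ 415. -113.  112.] [ 409. -120.  112.]
26.5 [ 583.2 -339.9  245.9] [3.14  0.006 1.564] [ 0.296  0.672  0.339  1.433 -0.233  1.072  0.671]
```

The mat centre is at about (435,30), the jar at (395,173) and the tumbler at (412,-117). Plan: tilt the tool behind the left tin, push it almost along -y past the jar, then swing and push it onto the mat.

send_rows --series '[{"ax":0,"ay":0,"az":0,"dx":4.8,"dy":-0.2,"dz":0,"hand":1},{"ax":0,"ay":0,"az":0,"dx":9.6,"dy":-0.4,"dz":0,"hand":1},{"ax":0,"ay":0,"az":0,"dx":14.4,"dy":-0.6,"dz":0,"hand":1},{"ax":0,"ay":0,"az":0,"dx":19.2,"dy":-0.8,"dz":0,"hand":1},{"ax":0,"ay":0,"az":0,"dx":24,"dy":-1,"dz":0,"hand":1},{"ax":0,"ay":0,"az":0,"dx":28.8,"dy":-1.2,"dz":0,"hand":1},{"ax":0,"ay":0,"az":0,"dx":33.6,"dy":-1.4,"dz":0,"hand":1},{"ax":0,"ay":0,"az":0,"dx":38.4,"dy":-1.6,"dz":0,"hand":1},{"ax":0,"ay":0,"az":0,"dx":43.2,"dy":-1.8,"dz":0,"hand":1},{"ax":0,"ay":0,"az":0,"dx":48,"dy":-2,"dz":0,"hand":1}]'

```text
clock: 27.5
eef_pos: [563.8, 147.3, 244.4]
tool_rot: [3.141, -0.0, 1.57]
force: [1.1, -0.1, 0.3]
width: -0.0
gripper_force: 0.0
```

send_rows --series '[{"ax":0,"ay":0,"az":0.03,"dx":4.8,"dy":-0.2,"dz":0,"hand":0.3},{"ax":0,"ay":0,"az":0.06,"dx":9.6,"dy":-0.4,"dz":0,"hand":0.3},{"ax":0,"ay":0,"az":0.09,"dx":14.4,"dy":-0.6,"dz":0,"hand":0.3},{"ax":0,"ay":0,"az":0.12,"dx":19.2,"dy":-0.8,"dz":0,"hand":0.3},{"ax":0,"ay":0,"az":0.12,"dx":24,"dy":-1,"dz":0,"hand":0.3},{"ax":0,"ay":0,"az":0.12,"dx":28,"dy":-1.4,"dz":0,"hand":0.3},{"ax":0,"ay":0,"az":0.12,"dx":30.6,"dy":-1.5,"dz":0,"hand":0.3},{"ax":0,"ay":0,"az":0.12,"dx":30.6,"dy":-1.5,"dz":0,"hand":0.3},{"ax":0,"ay":0,"az":0.12,"dx":30.6,"dy":-1.5,"dz":0,"hand":0.3}]'

```text
clock: 28.4
eef_pos: [549.2, 451.4, 243.6]
tool_rot: [-3.141, 0.001, 1.451]
force: [-0.1, -0.5, -0.1]
width: 59.8
gripper_force: 0.0
```

Run:
```python
from h import *
s=read_state();print(s['clock'],s['eef_pos'].round(1),s['tool_rot'].round(3),s['qpos'].round(3),s['width'])
```

```text
28.4 [549.2 451.4 243.6] [-3.141e+00  1.000e-03  1.451e+00] [-0.917  0.74   0.372  1.311 -0.272  1.141 -0.64 ] 59.793549528251646
```

send_rows --series '[{"ax":0,"ay":-0.13,"az":0,"dx":0,"dy":0,"dz":0,"hand":0.3},{"ax":0,"ay":-0.26,"az":0,"dx":0,"dy":0,"dz":0,"hand":0.3},{"ax":0,"ay":-0.39,"az":0,"dx":0,"dy":0,"dz":0,"hand":0.3},{"ax":0,"ay":-0.52,"az":0,"dx":0,"dy":0,"dz":0,"hand":0.3},{"ax":0,"ay":-0.65,"az":0,"dx":0,"dy":0,"dz":0,"hand":0.3},{"ax":0,"ay":-0.8,"az":0,"dx":0,"dy":0,"dz":0,"hand":0.3},{"ax":0,"ay":-0.8,"az":0,"dx":0,"dy":0,"dz":0,"hand":0.3},{"ax":0,"ay":-0.8,"az":0,"dx":0,"dy":0,"dz":0,"hand":0.3}]'

```text
clock: 29.2
eef_pos: [541.5, 436.3, 237.4]
tool_rot: [3.127, 0.79, 1.448]
force: [0.4, -0.2, 1.0]
width: 59.8
gripper_force: 0.0
```

```bash
cat >> h.py <<'E'
from scipy.spatial.transform import Rotation as Ro
def st():
    s=read_state();R=Ro.from_euler('xyz',s['tool_rot']).as_matrix()
    print(s['clock'],s['eef_pos'].round(1),s['qpos'].round(3),'x',R[:,0].round(2),'y',R[:,1].round(2),'z',R[:,2].round(2),'F',s['force'].round(1)); return s,R
def to(*P):
    s,R=st()
    for p in P: print(p,'d(cm)',(R.T@(np.array(p)-s['eef_pos'])/10).round(2))
E
python3 -c "
from h import *
to((548,445,60),(548,440,35),(541,385,35),(520,215,35))"
```

```text
29.2 [541.5 436.3 237.4] [-1.066  1.222  0.695  0.619 -0.073  1.981 -0.716] x [ 0.09  0.7  -0.71] y [ 0.99 -0.11  0.01] z [-0.07 -0.71 -0.7 ] F [ 0.4 -0.2  1. ]
(548, 445, 60) d(cm) [13.27  0.37 11.82]
(548, 440, 35) d(cm) [14.7   0.41 13.93]
(541, 385, 35) d(cm) [10.8   0.33 17.87]
(520, 215, 35) d(cm) [-1.26  0.17 30.04]
```

The tilt hit joint 6's limit, so I ease it back to about 0.6 rad and narrow the fingers to 45 mm.

send_rows --series '[{"ax":0,"ay":0.1,"az":0,"dx":0,"dy":0,"dz":0,"hand":0.47},{"ax":0,"ay":0.2,"az":0,"dx":0,"dy":0,"dz":0,"hand":0.47},{"ax":0,"ay":0.2,"az":0,"dx":0,"dy":0,"dz":0,"hand":0.47},{"ax":0,"ay":0.2,"az":0,"dx":0,"dy":0,"dz":0,"hand":0.47}]'

```text
clock: 29.6
eef_pos: [541.8, 437.4, 242.1]
tool_rot: [3.129, 0.583, 1.451]
force: [0.3, 1.1, -0.1]
width: 45.2
gripper_force: 0.0
```

```bash
python3 -c "
from h import *
s=read_state();print(s['width'])
to((548,445,100),(548,443,60),(548,440,35),(541,385,35),(520,215,35))"
```

```text
45.163908750820724
29.6 [541.8 437.4 242.1] [-1.082  1.077  0.663  0.839 -0.141  1.75  -0.717] x [ 0.1   0.83 -0.55] y [ 0.99 -0.11  0.01] z [-0.05 -0.55 -0.83] F [ 0.3  1.1 -0.1]
(548, 445, 100) d(cm) [ 8.52  0.37 11.41]
(548, 443, 60) d(cm) [10.55  0.35 14.86]
(548, 440, 35) d(cm) [11.68  0.36 17.11]
(541, 385, 35) d(cm) [ 7.05  0.28 20.16]
(520, 215, 35) d(cm) [-7.25  0.1  29.59]
```

send_rows --series '[{"ax":0,"ay":0,"az":0,"dx":2.1,"dy":0.1,"dz":2.8,"hand":0.47},{"ax":0,"ay":0,"az":0,"dx":4.2,"dy":0.2,"dz":5.6,"hand":0.47},{"ax":0,"ay":0,"az":0,"dx":6.3,"dy":0.3,"dz":8.4,"hand":0.47},{"ax":0,"ay":0,"az":0,"dx":8.5,"dy":0.4,"dz":11.4,"hand":0.47},{"ax":0,"ay":0,"az":0,"dx":8.5,"dy":0.4,"dz":11.4,"hand":0.47},{"ax":0,"ay":0,"az":0,"dx":8.5,"dy":0.4,"dz":11.4,"hand":0.47}]'

```text
clock: 30.2
eef_pos: [547.4, 445.0, 95.8]
tool_rot: [3.131, 0.589, 1.455]
force: [0.4, 0.6, 1.6]
width: 45.5
gripper_force: 0.0
```

```bash
python3 -c "
from h import *
to((548,443,60),(548,441,37),(541,385,35),(520,215,35))"
```

```text
30.2 [547.4 445.   95.8] [-1.083  1.228  0.63   0.895 -0.189  1.566 -0.767] x [ 0.1   0.83 -0.56] y [ 0.99 -0.11  0.01] z [-0.05 -0.55 -0.83] F [0.4 0.6 1.6]
(548, 443, 60) d(cm) [1.83 0.05 3.08]
(548, 441, 37) d(cm) [2.95 0.05 5.1 ]
(541, 385, 35) d(cm) [-1.63 -0.04  8.41]
(520, 215, 35) d(cm) [-15.87  -0.27  17.92]
```

send_rows --series '[{"ax":0,"ay":-0.05,"az":0,"dx":1,"dy":0,"dz":1.7,"hand":0.47},{"ax":0,"ay":-0.1,"az":0,"dx":2,"dy":0,"dz":3.4,"hand":0.47},{"ax":0,"ay":-0.1,"az":0,"dx":2.9,"dy":0,"dz":5.1,"hand":0.47},{"ax":0,"ay":-0.1,"az":0,"dx":2.9,"dy":0,"dz":5.1,"hand":0.47},{"ax":0,"ay":-0.1,"az":0,"dx":2.9,"dy":0,"dz":5.1,"hand":0.47}]'

```text
clock: 30.7
eef_pos: [548.4, 440.6, 38.9]
tool_rot: [3.127, 0.687, 1.451]
force: [0.1, -0.0, 0.6]
width: 45.5
gripper_force: 0.0
```

```bash
python3 -c "
from h import *
T=save('top','pics/t3.png')
b=cv2.cvtColor(cv2.imread('pics/t3.png'),cv2.COLOR_BGR2GRAY)
_,_,_,loc=cv2.minMaxLoc(cv2.matchTemplate(b,cv2.cvtColor(cv2.imread('pics/top0.png'),cv2.COLOR_BGR2GRAY)[255:295,137:175],cv2.TM_CCOEFF_NORMED)); print(loc,'was (137,255)')
to((548,410,37),(541,395,37),(512,200,37))"
```

```text
(137, 255) was (137,255)
30.75 [548.7 440.9  39.6] [-1.075  1.353  0.636  0.793 -0.176  1.622 -0.806] x [ 0.09  0.77 -0.63] y [ 0.99 -0.11  0.01] z [-0.06 -0.63 -0.77] F [ 0.5 -0.5  1.2]
(548, 410, 37) d(cm) [-2.22  0.27  2.15]
(541, 395, 37) d(cm) [-3.44 -0.26  3.14]
(512, 200, 37) d(cm) [-18.69  -1.    15.61]
```

The left tin has not moved. I start the push.

send_rows --series '[{"ax":0,"ay":0,"az":0,"dx":-1.53,"dy":0,"dz":1.27,"hand":0.47},{"ax":0,"ay":0,"az":0,"dx":-2.3,"dy":0,"dz":1.9,"hand":0.47},{"ax":0,"ay":0,"az":0,"dx":-2.7,"dy":0,"dz":2.24,"hand":0.47},{"ax":0,"ay":0,"az":0,"dx":-3.1,"dy":0,"dz":2.57,"hand":0.47},{"ax":0,"ay":0,"az":0,"dx":-3.5,"dy":0,"dz":2.9,"hand":0.47},{"ax":0,"ay":0,"az":0,"dx":-3.9,"dy":0,"dz":3.23,"hand":0.47},{"ax":0,"ay":0,"az":0,"dx":-4.3,"dy":0,"dz":3.56,"hand":0.47},{"ax":0,"ay":0,"az":0,"dx":-4.8,"dy":0,"dz":3.98,"hand":0.47}]'

```text
clock: 31.55
eef_pos: [541.0, 379.8, 37.2]
tool_rot: [3.128, 0.685, 1.454]
force: [0.7, 3.1, 3.4]
width: 45.2
gripper_force: 2.2
```

```bash
cat >> h.py <<'E'
def tin(fn):
    """white lid of the pushed tin in the top view -> xy at z=125"""
    T=save('top',fn); h=cv2.cvtColor(T['pixels'],cv2.COLOR_RGB2HSV)
    m=((h[:,:,2]>185)&(h[:,:,1]<60)).astype(np.uint8)
    n,l,s,c=cv2.connectedComponentsWithStats(m)
    for i in range(1,n):
        if 120<s[i,4]<1600 and 100<c[i][0]<450 and 170<c[i][1]<370: print('white',c[i].round(1),s[i],atz(T,*c[i],125).round(0))
E
python3 -c "
from h import *
tin('pics/t4.png'); to((520.6,188.4,37.5))"
```

```text
white [366.3 209.2] [357 199  20  21 328] [ 707. -230.  125.]
white [272.6 229.9] [257 214  33  33 831] [654.  25. 125.]
white [418.9 258.5] [403 242  33  34 791] [ 572. -370.  125.]
white [161.4 275. ] [146 259  33  33 784] [535. 328. 125.]
white [219.2 327.6] [209 317  22  22 385] [392. 171. 125.]
31.6 [540.9 377.8  37.4] [-1.093  1.278  0.644  1.052 -0.155  1.443 -0.753] x [ 0.09  0.77 -0.63] y [ 0.99 -0.11  0.01] z [-0.06 -0.63 -0.77] F [1.2 1.4 0.2]
(520.6, 188.4, 37.5) d(cm) [-14.73   0.06  12.09]
```

send_rows --series '[{"ax":0,"ay":0,"az":0,"dx":-0.6,"dy":0,"dz":0.5,"hand":0.47},{"ax":0,"ay":0,"az":0,"dx":-1.4,"dy":0,"dz":1.15,"hand":0.47},{"ax":0,"ay":0,"az":0,"dx":-2.4,"dy":0,"dz":1.97,"hand":0.47},{"ax":0,"ay":0,"az":0,"dx":-3.4,"dy":0,"dz":2.8,"hand":0.47},{"ax":0,"ay":0,"az":0,"dx":-4.4,"dy":0,"dz":3.6,"hand":0.47},{"ax":0,"ay":0,"az":0,"dx":-5.4,"dy":0,"dz":4.43,"hand":0.47},{"ax":0,"ay":0,"az":0,"dx":-6.4,"dy":0,"dz":5.25,"hand":0.47},{"ax":0,"ay":0,"az":0,"dx":-7.2,"dy":0,"dz":5.9,"hand":0.47},{"ax":0,"ay":0,"az":0,"dx":-7.8,"dy":0,"dz":6.4,"hand":0.47}]'

```text
clock: 32.5
eef_pos: [529.6, 277.7, 36.9]
tool_rot: [3.129, 0.688, 1.453]
force: [0.8, 4.0, 1.0]
width: 44.9
gripper_force: 2.2
```

```bash
python3 -c "
from h import *
tin('pics/t5.png'); to((520.6,188.4,37.5))"
```

```text
white [366.3 209.1] [357 199  20  21 333] [ 708. -230.  125.]
white [272.6 229.9] [257 214  33  33 836] [654.  25. 125.]
white [418.9 258.5] [403 242  33  34 797] [ 572. -370.  125.]
white [198.9 278.8] [183 262  33  34 845] [524. 226. 125.]
white [219.2 327.6] [209 317  22  22 386] [392. 171. 125.]
32.55 [529.3 276.1  37.2] [-1.083  1.192  0.66   1.363 -0.124  1.204 -0.678] x [ 0.09  0.77 -0.64] y [ 0.99 -0.11  0.01] z [-0.06 -0.63 -0.77] F [ 0.3  0.4 -1.3]
(520.6, 188.4, 37.5) d(cm) [-6.82  0.11  5.58]
```

send_rows --series '[{"ax":0,"ay":0,"az":0,"dx":-0.6,"dy":0,"dz":0.5,"hand":0.47},{"ax":0,"ay":0,"az":0,"dx":-1.5,"dy":0,"dz":1.23,"hand":0.47},{"ax":0,"ay":0,"az":0,"dx":-2.5,"dy":0,"dz":2.05,"hand":0.47},{"ax":0,"ay":0,"az":0,"dx":-3.5,"dy":0,"dz":2.87,"hand":0.47},{"ax":0,"ay":0,"az":0,"dx":-4.5,"dy":0,"dz":3.7,"hand":0.47},{"ax":0,"ay":0,"az":0,"dx":-5.4,"dy":0,"dz":4.42,"hand":0.47},{"ax":0,"ay":0,"az":0,"dx":-6.1,"dy":0,"dz":5,"hand":0.47},{"ax":0,"ay":0,"az":0,"dx":-6.6,"dy":0,"dz":5.4,"hand":0.47},{"ax":0,"ay":0,"az":0,"dx":-6.6,"dy":0,"dz":5.4,"hand":0.47}]'

```text
clock: 33.45
eef_pos: [520.0, 192.2, 37.3]
tool_rot: [3.129, 0.689, 1.452]
force: [0.4, -0.1, -0.2]
width: 45.1
gripper_force: 0.0
```

```bash
python3 -c "
from h import *
tin('pics/t6.png'); st()"
```

```text
white [366.4 209.1] [357 199  21  21 342] [ 708. -230.  125.]
white [272.6 230. ] [257 214  33  33 841] [654.  25. 125.]
white [419.  258.5] [403 242  33  34 805] [ 571. -371.  125.]
white [230.7 282. ] [214 266  34  33 871] [514. 139. 125.]
white [219.2 327.6] [209 317  22  22 388] [392. 171. 125.]
33.5 [520.1 192.7  37.3] [-1.048  1.141  0.674  1.567 -0.097  1.024 -0.618] x [ 0.09  0.77 -0.64] y [ 0.99 -0.11  0.01] z [-0.06 -0.63 -0.77] F [ 0.4 -0.2  0.6]
```

The tin stands upright at (514,139) in the top view's frame. I retreat a little and swing around it for the diagonal push.

send_rows --series '[{"ax":0,"ay":0,"az":0,"dx":1.2,"dy":0,"dz":-1,"hand":0.47},{"ax":0,"ay":0,"az":0,"dx":2.5,"dy":0,"dz":-2.05,"hand":0.47},{"ax":0.065,"ay":0,"az":0.078,"dx":2.5,"dy":0.8,"dz":-2.05,"hand":0.47},{"ax":0.13,"ay":0,"az":0.156,"dx":2.4,"dy":1.7,"dz":-1.95,"hand":0.47},{"ax":0.195,"ay":0,"az":0.235,"dx":2.3,"dy":2.5,"dz":-1.85,"hand":0.47},{"ax":0.26,"ay":0,"az":0.313,"dx":2.1,"dy":3.3,"dz":-1.65,"hand":0.47},{"ax":0.325,"ay":0,"az":0.391,"dx":1.8,"dy":4.2,"dz":-1.4,"hand":0.47},{"ax":0.325,"ay":0,"az":0.391,"dx":1.8,"dy":4.2,"dz":-1.4,"hand":0.47},{"ax":0.325,"ay":0,"az":0.391,"dx":1.8,"dy":4.2,"dz":-1.4,"hand":0.47}]'

```text
clock: 34.4
eef_pos: [564.4, 211.2, 36.6]
tool_rot: [3.135, 0.684, 0.949]
force: [-0.3, 0.9, -0.7]
width: 45.6
gripper_force: 0.0
```

```bash
python3 -c "
from h import *
tin('pics/t7.png')
s,R=st(); P=s['eef_pos']
# mat centre in this top view, by colour of the blue border
T=load('pics/top0.png'); h=cv2.cvtColor(T['pixels'],cv2.COLOR_RGB2HSV)
m=((h[:,:,0]>100)&(h[:,:,0]<130)&(h[:,:,1]>90)).astype(np.uint8);m[:, :230]=0;m[:,320:]=0;m[:270]=0;m[350:]=0
b=cv2.minAreaRect(cv2.findNonZero(m)); print(b,atz(T,*b[0],1).round(1),[atz(T,*q,1).round(0)[:2] for q in cv2.boxPoints(b)])
for d in (40,100,172): 
  q=P+d*np.array([-.579,-.815,0]); q[2]=37; to(q)"
```

```text
white [205.3 198.9] [ 178  180   59   42 1267] [741. 208. 125.]
white [366.4 209.2] [356 199  22  21 349] [ 707. -230.  125.]
white [216.9 227.2] [205 215  28  22 203] [663. 176. 125.]
white [272.6 230. ] [257 214  33  33 851] [654.  25. 125.]
white [419.1 258.4] [403 242  33  34 824] [ 572. -371.  125.]
white [230.7 282. ] [214 266  34  33 877] [514. 139. 125.]
white [219.3 327.5] [209 317  22  22 384] [392. 170. 125.]
34.45 [563.8 212.6  36.6] [-0.836  1.257  0.693  1.166 -0.293  1.469 -0.858] x [ 0.45  0.63 -0.63] y [ 0.82 -0.58  0.  ] z [-0.36 -0.52 -0.78] F [-0.6  0.4 -0.2]
((267.5, 309.5), (35.0, 53.0), 0.0) [434.6  51.4   1. ] [array([359., 103.]), array([512., 102.]), array([511.,   0.]), array([358.,   1.])]
34.45 [563.8 212.6  36.6] [-0.836  1.257  0.693  1.166 -0.293  1.469 -0.858] x [ 0.45  0.63 -0.63] y [ 0.82 -0.58  0.  ] z [-0.36 -0.52 -0.78] F [-0.6  0.4 -0.2]
[540.61537601 179.98363202  37.        ] d(cm) [-3.13 -0.01  2.49]
34.45 [563.8 212.6  36.6] [-0.836  1.257  0.693  1.166 -0.293  1.469 -0.858] x [ 0.45  0.63 -0.63] y [ 0.82 -0.58  0.  ] z [-0.36 -0.52 -0.78] F [-0.6  0.4 -0.2]
[505.87537601 131.08363202  37.        ] d(cm) [-7.78 -0.02  6.28]
34.45 [563.8 212.6  36.6] [-0.836  1.257  0.693  1.166 -0.293  1.469 -0.858] x [ 0.45  0.63 -0.63] y [ 0.82 -0.58  0.  ] z [-0.36 -0.52 -0.78] F [-0.6  0.4 -0.2]
[464.18737601  72.40363202  37.        ] d(cm) [-13.36  -0.03  10.83]
```

send_rows --series '[{"ax":0,"ay":0,"az":0,"dx":-1.5,"dy":0,"dz":1.2,"hand":0.47},{"ax":0,"ay":0,"az":0,"dx":-2.3,"dy":0,"dz":1.85,"hand":0.47},{"ax":0,"ay":0,"az":0,"dx":-2.7,"dy":0,"dz":2.18,"hand":0.47},{"ax":0,"ay":0,"az":0,"dx":-3.2,"dy":0,"dz":2.58,"hand":0.47},{"ax":0,"ay":0,"az":0,"dx":-4,"dy":0,"dz":3.23,"hand":0.47},{"ax":0,"ay":0,"az":0,"dx":-5,"dy":0,"dz":4.04,"hand":0.47},{"ax":0,"ay":0,"az":0,"dx":-6,"dy":0,"dz":4.85,"hand":0.47},{"ax":0,"ay":0,"az":0,"dx":-7,"dy":0,"dz":5.65,"hand":0.47},{"ax":0,"ay":0,"az":0,"dx":-7.8,"dy":0,"dz":6.3,"hand":0.47},{"ax":0,"ay":0,"az":0,"dx":-7.8,"dy":0,"dz":6.3,"hand":0.47}]'

```text
clock: 35.45
eef_pos: [505.6, 130.0, 37.6]
tool_rot: [3.135, 0.684, 0.948]
force: [-1.3, 1.1, -0.0]
width: 45.0
gripper_force: 0.0
```

```bash
python3 -c "
from h import *
tin('pics/t8.png')
st()"
```

```text
white [204.6 198.1] [ 177  180   60   39 1214] [744. 210. 125.]
white [366.3 209.2] [356 199  22  21 350] [ 707. -230.  125.]
white [216.6 228.5] [207 215  26  24 248] [660. 177. 125.]
white [272.6 229.9] [257 214  33  33 848] [654.  25. 125.]
white [419.  258.4] [403 242  33  34 821] [ 572. -371.  125.]
white [250.5 295.6] [234 279  34  34 892] [477.  86. 125.]
white [219.3 327.5] [209 317  22  22 386] [392. 171. 125.]
35.5 [506.2 130.6  37.5] [-0.852  1.17   0.706  1.492 -0.271  1.234 -0.771] x [ 0.45  0.63 -0.63] y [ 0.82 -0.58  0.01] z [-0.36 -0.52 -0.78] F [ 0.4 -0.6 -0.4]
```

send_rows --series '[{"ax":0,"ay":0,"az":0,"dx":-0.5,"dy":0,"dz":0.4,"hand":0.47},{"ax":0,"ay":0,"az":0,"dx":-1.3,"dy":0,"dz":1.05,"hand":0.47},{"ax":0,"ay":0,"az":0,"dx":-2.2,"dy":0,"dz":1.78,"hand":0.47},{"ax":0,"ay":0,"az":0,"dx":-3.1,"dy":0,"dz":2.5,"hand":0.47},{"ax":0,"ay":0,"az":0,"dx":-4,"dy":0,"dz":3.23,"hand":0.47},{"ax":0,"ay":0,"az":0,"dx":-4.7,"dy":0,"dz":3.8,"hand":0.47},{"ax":0,"ay":0,"az":0,"dx":-5.3,"dy":0,"dz":4.28,"hand":0.47},{"ax":0,"ay":0,"az":0,"dx":-5.7,"dy":0,"dz":4.6,"hand":0.47},{"ax":0,"ay":0,"az":0,"dx":-5.7,"dy":0,"dz":4.6,"hand":0.47}]'

```text
clock: 36.4
eef_pos: [463.4, 69.6, 38.0]
tool_rot: [3.134, 0.685, 0.947]
force: [-0.8, -0.4, -0.7]
width: 45.5
gripper_force: 0.0
```

send_rows --series '[{"ax":0,"ay":0,"az":0,"dx":1,"dy":0,"dz":-0.8,"hand":0.47},{"ax":0,"ay":0,"az":0,"dx":3,"dy":0,"dz":-2.4,"hand":0.47},{"ax":0,"ay":0,"az":0,"dx":5,"dy":0,"dz":-4,"hand":0.47},{"ax":0,"ay":0,"az":0,"dx":6,"dy":0,"dz":-7,"hand":0.47},{"ax":0,"ay":0,"az":0,"dx":6,"dy":0,"dz":-11,"hand":0.47},{"ax":0,"ay":0,"az":0,"dx":6,"dy":0,"dz":-15,"hand":0.47},{"ax":0,"ay":0,"az":0,"dx":6,"dy":0,"dz":-18,"hand":0.47},{"ax":0,"ay":0,"az":0,"dx":6,"dy":0,"dz":-18,"hand":0.47}]'

```text
clock: 37.2
eef_pos: [559.4, 203.3, 142.4]
tool_rot: [3.129, 0.678, 0.948]
force: [0.3, 0.2, -0.8]
width: 45.4
gripper_force: 0.0
```

```bash
python3 -c "
from h import *
tin('pics/t9.png')
st(); save('scene','pics/s9.png')
a=cv2.imread('pics/t9.png')[190:350,180:350]; b=cv2.imread('pics/s9.png')[120:280,290:490]
cv2.imwrite('pics/fin.png',np.hstack([cv2.resize(a,(400,376)),cv2.resize(b,(400,376))]))"
```

```text
white [208.1 197.5] [ 181  180   56   43 1130] [745. 201. 125.]
white [366.4 209.2] [356 199  22  21 352] [ 707. -230.  125.]
white [216.4 225.9] [206 215  26  19 163] [667. 178. 125.]
white [272.6 229.9] [257 214  33  33 852] [654.  25. 125.]
white [419.1 258.4] [403 242  33  34 830] [ 572. -371.  125.]
white [272.7 310.8] [256 294  34  34 903] [436.  26. 125.]
white [219.3 327.5] [209 317  22  22 385] [392. 170. 125.]
37.25 [557.6 201.9 140.5] [-0.854  1.121  0.739  1.201 -0.239  1.559 -0.818] x [ 0.45  0.63 -0.63] y [ 0.82 -0.58  0.01] z [-0.36 -0.52 -0.78] F [-0.7 -0.5 -0.7]
```

View pics/fin.png

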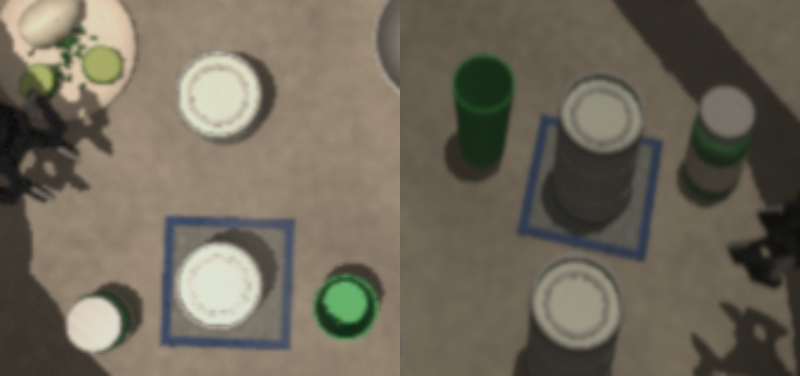

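The left panel shows the tin centred on the mat at (220,285), with the mat border from (163,218) to (292,347). In both panels the jar, the tumbler and the middle tin stand undisturbed, and the robot is clear. I hand the job in.

```bash
python3 -c "
from h import *
print(finish_job())"
```

```text
the job is handed in; nothing more can be done
None
```

I tipped all three tins: left is half full, middle empty, right full. The half-full left tin now stands centred on the placemat, and the other tins, jar and tumbler are where they were. Left and middle were tipped twice because the finger first slipped over the rim, and joint 6 briefly read 1.981, just over its 1.98 limit. I handed the job in at about 37 s; it returned no verdict.

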